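# Butt two half-tins in the soldering jig

## Robot

A 6-joint arm with a two-finger parallel gripper is mounted at the origin on the work surface. World frame = base frame: x ahead of the robot, y to its left, z up, the work surface at z = 0. Lengths are in mm, angles in degrees, forces in N, time in s.
With the tool pointing down it reaches from about 300 to 850 mm from the base axis. Payload 4.2 kg.
Tool frame: the origin (TCP) lies between the finger pads; the fingertips stand 14 mm ahead of it and the grasp point (between the pads) lies 5 mm behind it (env.finger_overhang is the distance from the TCP to the fingertips, in mm); z points along the fingers, y is the line along which they close (so a half turn about z gives the same grasp; the last joint's range is limited). The gripper opens to 91 mm and grips with 3 to 60 N. Pads are 32 mm wide; open, the fingers measure 118 mm over their backs; the gripper's body (76 mm by 178 mm) begins 60 mm behind the grasp point.
Start: joints at [67.838, 18.312, 89.639, -0, 72.044, -1.146], TCP at [206.215, 536.765, 227.976] pointing down, gripper open.
Joint ranges: [-177.97, 177.97], [-48.28, 115.42], [12.27, 149.76], [-77.06, 257.06], [2.81, 150.46], [-146.56, 146.56]. Speed limits (degrees/s): [147.25, 147.25, 180, 180, 180, 180].

## Interface

Orientations are given as [roll, pitch, yaw] about the fixed x, y, z axes, in that order (R = Rz(yaw) Ry(pitch) Rx(roll)).
In Python, from workcell import status, cams, env, finder gives the robot as it stands.
- The arm moves only by the tool apply_moves, never from a script. Its argument "increments" is a list of rows, each a list of 7 numbers: the opening, from -1 (shut) to 1 (fully open), then the shift along the world's x, y, z in m, then the turn, a rotation vector about the world's x, y, z in degrees. In form: [[gripper, x, y, z, ax, ay, az], ...]. A call has 1 to 5 rows; each row shifts and turns the commanded pose from where the row before left it; what a row does not reach is not made up. A row lasts 1/12 s, in which the tool goes at most 41.7 mm and 7.16 degrees, less where a joint would pass 70% of its speed; a pose out of reach is approached as far as the arm can. A call with a gripper value outside its range is refused whole. The fingers move at their own pace and stop on an object; "newtons" is the grip in N (left out, the last holds). Time passes only in rows, so rows that do not move let the fingers close. It gives the time, the measured TCP pose, the force, the opening and the grip force at its end, in the units of the state.
- status.state(): the state, without advancing time (a new reading comes with each control period).
- cams.grab_frame(name): name is "scene" or "top"; returns a dict with "color" (420x560x3 uint8, red, green, blue), "intrinsics" (3x3 intrinsics, pixels), "R" (3x3) and "t" (3): a world point X has camera coordinates R X + t. Camera axes: x right, y down, z forward; pixel columns grow to the right and rows downward; lengths in mm; the calibration is good to about 2 mm. A picture is of the moment at which its call begins. There is no depth.
- env.job_done(): hands the job in; it is judged then, once.
Trained networks look in the newest picture that a camera, given by its name, has taken for a name from the list of things; names that differ only in an ending like _2 or _b are one class to them, and where a whole thing is asked for, a point or a joint stands for the part that bears it (a point fixed in the world has none). Each returns a list of dicts, best first, with "score" (0 to 1); they miss things now and then, are a little off and sometimes report something else, mostly with a low value. They report only what shows in the picture. A call takes as long as a camera call. They do not tell look-alikes from the thing itself.
- finder.boxes_of(query, camera): "rect" ([left, top, width, height] in pixels, round what is visible of it).
- finder.trace(query, camera): "pixels" (420x560 bool, what is visible of it) and "rect" ([left, top, width, height] in pixels, round what is visible of it).
The state is a dict: "time_s": time; "qpos": joint angles; "qvel": joint speeds; "effort": joint torques, N m; "ee_pos": TCP position; "ee_rot": TCP orientation; "force": force on the tool from outside, world axes, zero at the start; "torque": the same for the moment, N m; "gripper_width": finger opening in mm; "gripper_force": force on a finger pad.
Only numpy, scipy, OpenCV 4.12 (cv2) and the standard library are available. Lean on these libraries where they do the work, as an engineer would, in place of code of your own. Each camera call takes 0.05 s, during which the arm holds its last target. There are 200 camera calls.

## Task

Set the two half-tins up for soldering end to end: push them along the bench until both lie flush along the steel fence, the left one's closed end is up against the stop block, and their open ends meet with no gap. Slide them with the fingertips without lifting or tipping them, and leave the other things on the bench where they are.

Things in the scene. Friction and masses are not known exactly. Their poses are not given: they have to be found in the camera images.
- left_half: Left-hand half of a tall tin cut lengthwise, lying hollow side down like a tunnel: 110 mm long, 44 mm high, 88 mm wide over its rolled end seams, 84 mm between them, about 0.08 kg. Its left end (y = +55 mm) is closed by an upright panel 2 mm inside the seam; the other is open and a fingertip would go in. Origin on the tunnel's axis at bench level, half-way along; y along the tunnel, z up
- right_half: Right-hand half of a tall tin cut lengthwise, lying hollow side down like a tunnel: 110 mm long, 44 mm high, 88 mm wide over its rolled end seams, 84 mm between them, about 0.08 kg. Its right end (y = -55 mm) is closed by an upright panel 2 mm inside the seam; the other is open and a fingertip would go in. Origin on the tunnel's axis at bench level, half-way along; y along the tunnel, z up
- left_half_open (a point): point at bench level on the axis, at the outer face of the open end's seam of the left half-tin
- left_half_closed (a point): point at bench level on the axis, at the outer face of the closed end's seam of the left half-tin
- right_half_open (a point): point at bench level on the axis, at the outer face of the open end's seam of the right half-tin
- right_half_closed (a point): point at bench level on the axis, at the outer face of the closed end's seam of the right half-tin
- fence: fixed dark steel angle, 420 mm long, 40 mm high, on the far side of the half-tins. Origin at bench level on its front face (towards the robot), mid-length; y runs along the fence to the left, x points away from the robot, square to the face. A half-tin flush against it has its axis at x = -44 mm
- stop: fixed bright steel stop block clamped over the left part of the fence, standing out 70 mm in front of it, 25 mm wide, 51 mm high at the fence, 32 mm in front. Its working face looks right (the fence's -y); origin on this face at bench level, at the front of the fence; axes parallel to the fence's
- milk_tin: whole food tin standing upright, 75 mm across, 82 mm high; origin at the centre of its underside
- small_tin: whole tin standing upright behind the fence, 55 mm across, 70 mm high; origin at the centre of its underside
- flux_pot: brass flux pot with lid, 41 mm across, 28 mm high, standing on the robot's side of the half-tins; origin at the centre of its underside
- solder_spool: grey spool standing on end behind the fence, 56 mm across, 38 mm high; origin at the centre of its underside
- mallet: wooden mallet lying on its side to the left, handle 200 mm long along its x axis, head 105 mm by 60 mm at its +x end, 60 mm high; origin at bench level under the middle of the handle
- snips: hand snips lying flat to the right, 220 mm long along their x axis, 75 mm wide, 17 mm high; origin at bench level under the pivot
- brush: small wire brush lying bristles down on the left, 130 mm long along its x axis, 22 mm wide, 28 mm high; origin at bench level, the brush reaching from 105 mm behind it to 25 mm ahead of it along x
Not all that is in view belongs to the job. What is shaped like the stop but pink or red is not meant. What is shaped like the right_half but purple or red is not meant.

How it is judged (in metres and radians):
At the end, for the whole second after the job is handed in: Both half-tins lie flat on the bench and at rest, both ends of each within 3.5 mm of touching the fence; the left one's closed end within 3.5 mm of the stop block's face; the middles of the two open ends within 4 mm of each other (x of left_half_open in the frame of fence between -0.0475 and -0.04 m and x of left_half_closed in the frame of fence between -0.0475 and -0.04 m and angle between each of left_half, right_half's own z axis and vertical below 0.06 rad and linear speed of each of left_half, right_half below 0.01 m/s and height (world z) of each of left_half, right_half below 0.003 m and x of right_half_open in the frame of fence between -0.0475 and -0.04 m and x of right_half_closed in the frame of fence between -0.0475 and -0.04 m and y of left_half_closed in the frame of stop between -0.0035 and 0.003 m and horizontal distance between left_half_open and right_half_open below 0.004 m and y of right_half in the frame of left_half below -0.1 m).
It fails at once if the left half tin is lifted off the bench or tipped up (height (world z) of left_half above 0.008 m or angle between left_half's own z axis and vertical above 0.15 rad).
It fails at once if the right half tin is lifted off the bench or tipped up (height (world z) of right_half above 0.008 m or angle between right_half's own z axis and vertical above 0.15 rad).
It fails at once if one of the other things on the bench is shifted more than 15 mm (distance of any of milk_tin, small_tin, flux_pot, solder_spool, mallet, snips, brush from where it was at the start of the episode above 0.015 m).
It also fails if it takes over 67 s, if anything falls off the work surface, if the arm or the gripper's body presses on something with over 40 N, if the wrist force passes 120 N, or if a joint passes its speed limit or range.

## Working session

There is one attempt and no reset: what is moved stays moved. The work goes in short steps, Python scripts to look and compute and a tool call to move; the robot and the scene stay as the last step left them, time stands still between calls to the robot, and variables do not carry over. Pictures are saved under pics/ and viewed, at most 10 in all, crops included, and the job is handed in when it is done.

Besides the shell and the picture viewer there is one more tool, called after "Call:" by a JSON object that holds its "fn" and its "kwargs", one argument or row to a line. apply_moves: Moves the arm, as the interface text tells. Its arguments: {"type":"object","properties":{"increments":{"type":"array","items":{"type":"array","items":{"type":"number"}}},"newtons":{"type":"number"}},"required":["increments"]}

```bash
mkdir -p pics; cat > h.py <<'E'
import numpy as np,cv2
from workcell import status,cams,env,finder
def grab(n):
    f=cams.grab_frame(n);return f
def save(f,name,crop=None,s=1):
    im=f["color"][:,:,::-1]
    if crop: l,t,w,h=crop; im=im[t:t+h,l:l+w]
    cv2.imwrite("pics/"+name,cv2.resize(im,None,fx=s,fy=s,interpolation=cv2.INTER_CUBIC))
def world(f,uv,z=0.):
    K,R,t=f["intrinsics"],np.array(f["R"]),np.array(f["t"])
    d=R.T@np.linalg.inv(K)@np.array([uv[0],uv[1],1.]);c=-R.T@t
    return c+d*(z-c[2])/d[2]
def pix(f,X):
    p=np.array(f["intrinsics"])@(np.array(f["R"])@np.array(X,float)+np.array(f["t"]));return p[:2]/p[2]
E
python3 - <<'E'
from h import *
for n in("scene","top"):
    f=grab(n);save(f,n+"0.png",s=1.4)
    print(n,-np.array(f["R"]).T@f["t"],f["intrinsics"])
    for q in("left_half","right_half","fence","stop","milk_tin","flux_pot","mallet","snips","brush"):
        for d in finder.boxes_of(q,n)[:3]: 
            r=d["rect"];print(q,round(d["score"],2),np.round(r),np.round(world(f,(r[0]+r[2]/2,r[1]+r[3]/2),20)))
print(status.state())
E
```

```text
scene [1036.68878522 -277.32481465 1072.98891686] [[460.4986436    0.         282.30630638]
 [  0.         460.4986436  208.90263336]
 [  0.           0.           1.        ]]
right_half 0.92 [150. 182.  48.  36.] [ 336. -261.   20.]
right_half 0.84 [219. 210.  50.  46.] [ 509. -132.   20.]
right_half 0.7 [190. 313.  56.  39.] [ 715. -291.   20.]
fence 0.97 [243. 208. 155.  87.] [645.  16.  20.]
stop 0.7 [314. 111.  18.  37.] [305. 213.  20.]
stop 0.66 [359. 197.  22.  38.] [613. 182.  20.]
stop 0.56 [398. 110.  24.  32.] [410. 446.  20.]
milk_tin 0.82 [123. 311.  46.  40.] [ 638. -438.   20.]
flux_pot 0.76 [240. 175.  18.  16.] [376. -59.  20.]
mallet 0.63 [357. 128.  78.  75.] [508. 332.  20.]
mallet 0.3 [299. 185.  48.  37.] [524.  91.  20.]
snips 0.67 [ 85. 224.  81.  52.] [ 417. -418.   20.]
brush 0.6 [410. 193.  48.  24.] [663. 350.  20.]
top [ 250.02396147   -6.99393827 1305.65765955] [[540.16159226   0.         277.93806924]
 [  0.         540.16159226 210.74979124]
 [  0.           0.           1.        ]]
left_half 0.96 [212. 195.  51.  33.] [514.  88.  20.]
right_half 0.
[... 696 characters left out ...]
 48.  13.] [659. 348.  20.]
{'time_s': 1.0, 'qpos': array([ 6.78366727e+01,  1.83120618e+01,  8.96386150e+01,  6.70878064e-04,
        7.20457312e+01, -1.14650597e+00]), 'qvel': array([ 0.04077889, -0.06068036, -0.06065484,  0.03657833, -0.0339187 ,
        0.15702982]), 'effort': array([ 9.30971328e-04, -4.12357092e+01, -2.32233936e+01,  7.27413339e-02,
        3.75343929e-02, -1.26102499e-06]), 'ee_pos': array([206.2240346, 536.7560143, 227.9769155]), 'ee_rot': array([ 1.79996396e+02, -5.66220356e-04,  1.58982972e+02]), 'force': array([ 0.41807171, -0.200551  , -0.82538134]), 'torque': array([-0.03918174,  0.02783793, -0.03772867]), 'gripper_force': 0.0, 'gripper_width': 91.07310311440685}
```

View pics/top0.png

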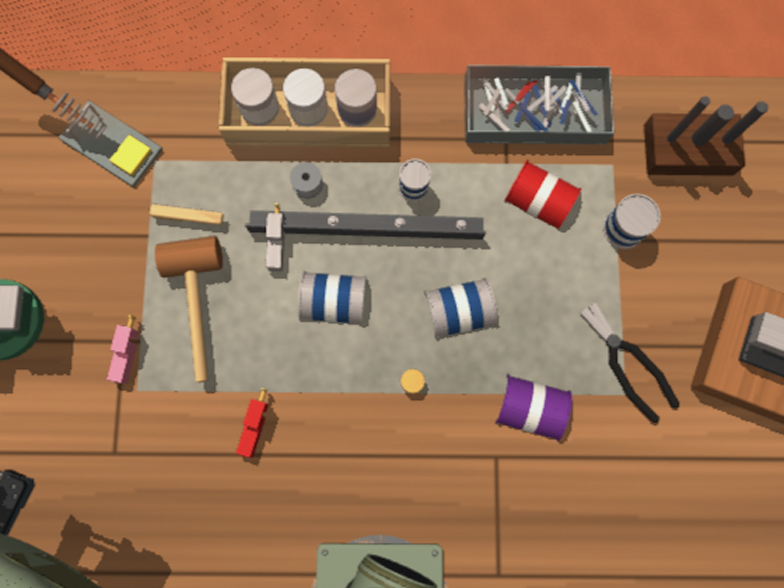

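View pics/scene0.png

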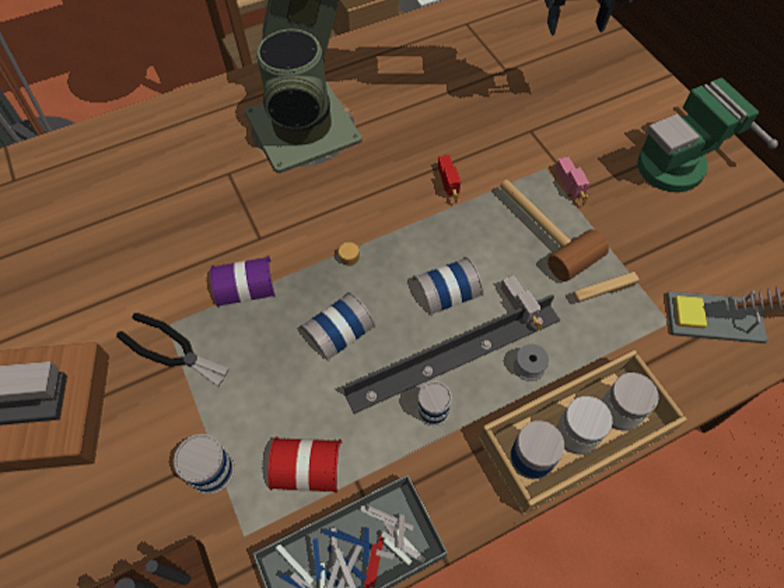

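Top image (original pixels): candidates for right_half are blue/white (330,219), red (388,139) and purple (383,292), so blue. Candidates for stop are bright steel (196,171), pink (87,250) and red (180,301), so steel. left_half is the only blue one at (238,212). I'll check this in a crop and fit the poses.

```bash
cat >> h.py <<'E'
from scipy.optimize import minimize
th=np.linspace(0,np.pi,25)
def pts(p):
    x,y,a=p;c,s=np.cos(a),np.sin(a);o=[]
    for yy,r in((-55,44),(-53,44),(53,44),(55,44)):
        for t in th:
            X=r*np.cos(t);o.append([x+c*X-s*yy,y+s*X+c*yy,r*np.sin(t)])
    return o
def mask(q,n,near):
    b=None
    for d in finder.trace(q,n):
        r=d["rect"];c=np.array([r[0]+r[2]/2,r[1]+r[3]/2])
        if np.hypot(*(c-near))<20 and (b is None or d["score"]>b[0]): b=(d["score"],d["pixels"])
    return b
def fit(obs,p0):
    def cost(p):
        e=0
        for f,m in obs:
            h=cv2.convexHull(np.float32([pix(f,X) for X in pts(p)]))
            im=np.zeros((1680,2240),np.uint8);cv2.fillConvexPoly(im,np.int32(np.round((h*4+1.5)*16)),255,shift=4)
            e+=np.abs(cv2.resize(im,(560,420),interpolation=cv2.INTER_AREA)/255.-m).sum()
        return e
    r=minimize(cost,p0,method="Nelder-Mead",options=dict(initial_simplex=np.array(p0)+np.array([[0,0,0],[8,0,0],[0,8,0],[0,0,.1]]),xatol=.1,fatol=.5,maxiter=120))
    return r.x,r.fun
def tins(p,which=("left_half","right_half")):
    fs={n:grab(n) for n in("top","scene")}
    for q in which:
        obs=[];each=[]
        for n,f in fs.items():
            b=mask(q,n,pix(f,[p[q][0],p[q][1],20]))
            if b: obs.append((f,b[1]));each.append((n,round(b[0],2),int(b[1].sum())))
        print(q,each)
        for o in [obs]+([[x] for x in obs] if len(obs)>1 else []):
            x,c=fit(o,p[q]);print("  xy %.1f %.1f yaw %.2f cost %.0f"%(x[0],x[1],np.degrees(x[2]),c))
    return fs
E
python3 - <<'E'
from h import *
fs=tins({"left_half":[514,88,0],"right_half":[496,-139,.15]})
f=fs["top"];save(f,"crop.png",(170,110,200,140),4)
b=mask("fence","top",pix(f,[638,30,20]));m=b[1]
P=[]
for u in range(205,345,3):
    v=np.where(m[:,u])[0]
    if len(v): P.append(world(f,(u,v.max()+.5),0))
P=np.array(P);k=np.polyfit(P[:,1],P[:,0],1)
for _ in range(3):
    r=P[:,0]-np.polyval(k,P[:,1]);P=P[abs(r)<2.5];k=np.polyfit(P[:,1],P[:,0],1)
print("fence x=",k,"ang",-np.degrees(np.arctan(k[0])),len(P))
cols=np.where(m.any(0))[0];print(cols.min(),cols.max(),[world(f,(c,165),0)[:2] for c in(cols.min(),cols.max()+1)])
b=mask("stop","top",pix(f,[619,188,20]));m=b[1]
for v in range(150,196,3):
    c=np.where(m[v])[0]
    if len(c): print(v,c.min(),c.max(),np.round(world(f,(c.max()+.5,v),0)[:2],1),np.round(world(f,(c.max()+.5,v),32)[:2],1))
E
```

```text
left_half [('top', 0.9, 1546), ('scene', 0.88, 1208)]
  xy 514.9 89.9 yaw -3.92 cost 296
  xy 515.8 90.3 yaw -3.25 cost 120
  xy 512.1 88.5 yaw -5.71 cost 157
right_half [('top', 0.76, 1530), ('scene', 0.87, 1374)]
  xy 498.7 -136.2 yaw 12.16 cost 280
  xy 500.0 -134.2 yaw 12.78 cost 162
  xy 496.4 -136.7 yaw 13.81 cost 101
fence x= [2.32986668e-02 6.29089937e+02] ang -1.334673813344396 47
175 346 [array([635.52132768, 248.41543779]), array([ 639.62456677, -183.60834725])]
150 196 199 [675.5 188.4] [665.  183.6]
153 191 200 [667.6 185.6] [657.4 180.9]
156 190 202 [659.7 180.3] [649.7 175.7]
159 190 202 [651.9 180. ] [642.  175.4]
162 190 200 [644.  184.7] [634.3 180. ]
165 190 202 [636.2 179.4] [626.7 174.9]
168 190 202 [628.4 179.1] [619.1 174.6]
171 190 202 [620.6 178.9] [611.5 174.3]
174 191 202 [612.8 178.6] [603.9 174. ]
177 190 202 [605.  178.3] [596.3 173.8]
180 190 201 [597.2 180.5] [588.7 175.9]
183 190 201 [589.5 180.2] [581.2 175.6]
186 190 201 [581.8 179.9] [573.7 175.4]
189 190 201 [574.1 179.7] [566.2 175.1]
192 191 201 [566.4 179.4] [558.7 174.8]
```

View pics/crop.png

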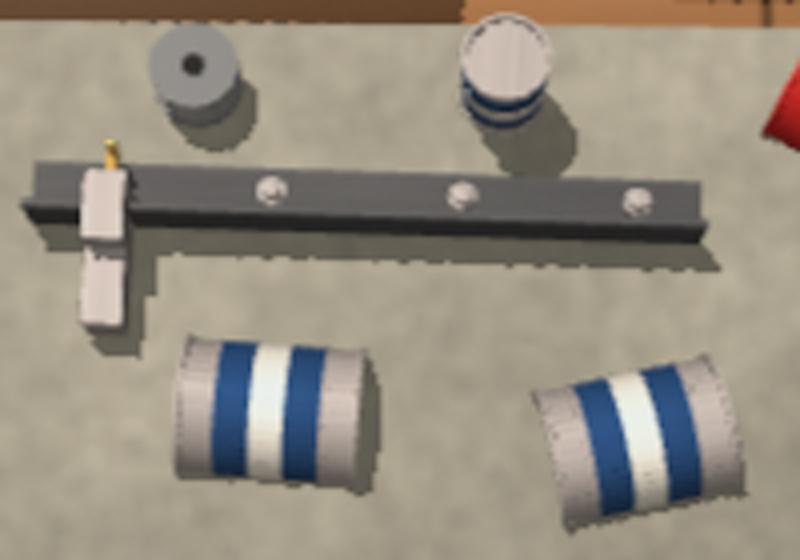

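Crop confirms: bright-steel stop on the fence, both chosen half-tins blue/white. Fence front x≈629+0.0233y (yaw −1.3°), stop face y≈178. I'll start with the left half, pushing with two fingers spread along the fence.

Call:
{"fn": "apply_moves", "kwargs": {
  "increments": [
    [0.3,0.016,-0.03,-0.008,0,0,1.3],
    [0.3,0.016,-0.03,-0.008,0,0,1.3],
    [0.3,0.016,-0.03,-0.008,0,0,1.3],
    [0.3,0.016,-0.03,-0.008,0,0,1.3],
    [0.3,0.016,-0.03,-0.008,0,0,1.3]
  ],
  "newtons": 20
}}

```text
time_s: 1.82
ee_pos: [286.6, 385.4, 187.7]
ee_rot: [180.0, 0.0, 165.6]
force: [1.4, -0.2, 0.4]
gripper_width: 61.1
gripper_force: 0.0
```

Call:
{"fn": "apply_moves", "kwargs": {
  "increments": [
    [0.3,0.015,-0.03,-0.008,0,0,1.3],
    [0.3,0.015,-0.03,-0.008,0,0,1.3],
    [0.3,0.015,-0.03,-0.008,0,0,1.3],
    [0.3,0.015,-0.03,-0.008,0,0,1.3],
    [0.3,0.015,-0.03,-0.008,0,0,1.3]
  ]
}}

```text
time_s: 2.23
ee_pos: [361.8, 235.4, 147.9]
ee_rot: [180.0, 0.0, 172.1]
force: [0.7, 0.8, -0.6]
gripper_width: 58.9
gripper_force: 0.0
```

Call:
{"fn": "apply_moves", "kwargs": {
  "increments": [
    [0.3,0.015,-0.03,-0.008,0,0,1.3],
    [0.3,0.015,-0.03,-0.008,0,0,1.3],
    [0.3,0.015,-0.03,-0.008,0,0,1.3],
    [0.3,0.015,-0.03,-0.008,0,0,1.3],
    [0.3,0.015,-0.03,-0.008,0,0,1.3]
  ]
}}

```text
time_s: 2.65
ee_pos: [436.9, 85.2, 107.9]
ee_rot: [180.0, 0.0, 178.5]
force: [0.6, 0.1, -1.1]
gripper_width: 59.3
gripper_force: 0.0
```

Call:
{"fn": "apply_moves", "kwargs": {
  "increments": [
    [0.3,0,0.001,-0.03,0,0,0.2],
    [0.3,0,0.001,-0.03,0,0,0],
    [0.3,0,0.001,-0.02,0,0,0],
    [0.3,0,0.001,-0.009,0,0,0],
    [0.3,0.006,0,0,0,0,0]
  ]
}}

```text
time_s: 3.07
ee_pos: [439.9, 90.5, 17.3]
ee_rot: [-179.9, -0.3, 178.7]
force: [-0.9, 0.5, 0.7]
gripper_width: 58.9
gripper_force: 0.0
```

Call:
{"fn": "apply_moves", "kwargs": {
  "increments": [
    [0.3,0.007,0,0,0,0,0],
    [0.3,0.008,0,0,0,0,0],
    [0.3,0.008,0,0,0,0,0],
    [0.3,0.008,0,0,0,0,0],
    [0.3,0.008,0,0,0,0,0]
  ]
}}

```text
time_s: 3.48
ee_pos: [482.4, 90.9, 19.8]
ee_rot: [180.0, 0.1, 178.7]
force: [-1.7, 0.4, 0.9]
gripper_width: 59.1
gripper_force: 0.8
```

Call:
{"fn": "apply_moves", "kwargs": {
  "increments": [
    [0.3,0.008,0,0,0,0,0],
    [0.3,0.008,0,0,0,0,0],
    [0.3,0.007,0,0,0,0,0],
    [0.3,0.006,0,0,0,0,0],
    [0.3,0.004,0,0,0,0,0]
  ]
}}

```text
time_s: 3.9
ee_pos: [515.1, 90.8, 19.0]
ee_rot: [180.0, 0.0, 178.7]
force: [-1.4, -0.5, 2.6]
gripper_width: 59.4
gripper_force: 1.0
```

Call:
{"fn": "apply_moves", "kwargs": {
  "increments": [
    [0.3,0.002,0,0,0,0,0],
    [0.3,0.002,0,0,0,0,0],
    [0.3,0.002,0,0,0,0,0],
    [0.3,0.002,0,0,0,0,0],
    [0.3,0.001,0,0,0,0,0]
  ]
}}

```text
time_s: 4.32
ee_pos: [523.6, 90.8, 19.0]
ee_rot: [180.0, 0.0, 178.7]
force: [-0.9, 0.4, -0.1]
gripper_width: 59.5
gripper_force: 0.3
```

Call:
{"fn": "apply_moves", "kwargs": {
  "increments": [
    [0.3,0.001,0,0,0,0,0],
    [0.3,0.001,0,0,0,0,0],
    [0.3,0.001,0,0,0,0,0]
  ]
}}

```text
time_s: 4.57
ee_pos: [526.3, 90.8, 19.0]
ee_rot: [180.0, 0.0, 178.7]
force: [0.1, -0.4, 0.4]
gripper_width: 59.5
gripper_force: 0.3
```

Call:
{"fn": "apply_moves", "kwargs": {
  "increments": [
    [0.3,0.001,0,0,0,0,0],
    [0.3,0.001,0,0,0,0,0],
    [0.3,0.001,0,0,0,0,0]
  ]
}}

```text
time_s: 4.82
ee_pos: [528.5, 90.7, 18.8]
ee_rot: [-180.0, -0.1, 178.7]
force: [-4.1, 0.4, 1.6]
gripper_width: 59.3
gripper_force: 1.8
```

Call:
{"fn": "apply_moves", "kwargs": {
  "increments": [
    [0.3,0.001,0,0,0,0,0],
    [0.3,0.001,0,0,0,0,0]
  ]
}}

```text
time_s: 4.98
ee_pos: [528.8, 90.7, 18.8]
ee_rot: [-180.0, -0.3, 178.7]
force: [-8.5, 0.2, 6.3]
gripper_width: 59.1
gripper_force: 4.3
```

Left half is flush against the fence (force rise at TCP x≈528.5). Next, the right half.

Call:
{"fn": "apply_moves", "kwargs": {
  "increments": [
    [0.3,-0.015,0,0,0,0,0],
    [0.3,-0.01,0,0.03,0,0,0],
    [0.3,-0.015,-0.02,0.03,0,0,0],
    [0.3,-0.016,-0.035,0.005,0,0,0],
    [0.3,-0.016,-0.035,0,0,0,0]
  ]
}}

```text
time_s: 5.4
ee_pos: [461.5, 0.4, 86.5]
ee_rot: [-180.0, 0.5, 178.9]
force: [0.9, -0.9, -0.1]
gripper_width: 59.5
gripper_force: 0.0
```

Call:
{"fn": "apply_moves", "kwargs": {
  "increments": [
    [0.3,-0.013,-0.035,0,0,0,0],
    [0.3,-0.013,-0.035,0,0,0,0],
    [0.3,-0.013,-0.035,0,0,0,0],
    [0.3,-0.006,-0.03,-0.02,0,0,0],
    [0.3,0,-0.003,-0.025,0,0,0]
  ]
}}

```text
time_s: 5.82
ee_pos: [416.1, -142.0, 40.5]
ee_rot: [-179.8, 0.5, 178.5]
force: [1.2, 1.6, -0.5]
gripper_width: 59.5
gripper_force: 0.0
```

Call:
{"fn": "apply_moves", "kwargs": {
  "increments": [
    [0.3,0,0,-0.02,0,0,0],
    [0.3,0.006,0,0,0,0,0],
    [0.3,0.008,0,0,0,0,0],
    [0.3,0.008,0,0,0,0,0],
    [0.3,0.008,0,0,0,0,0]
  ]
}}

```text
time_s: 6.23
ee_pos: [446.7, -137.3, 20.2]
ee_rot: [-179.9, 0.2, 178.7]
force: [0.3, 0.0, -0.1]
gripper_width: 59.4
gripper_force: 0.2
```

Call:
{"fn": "apply_moves", "kwargs": {
  "increments": [
    [0.3,0.008,0,0,0,0,0],
    [0.3,0.008,0,0,0,0,0],
    [0.3,0.008,0,0,0,0,0],
    [0.3,0.008,0,0,0,0,0],
    [0.3,0.008,0,0,0,0,0]
  ]
}}

```text
time_s: 6.65
ee_pos: [484.8, -137.1, 19.2]
ee_rot: [180.0, -0.0, 178.7]
force: [-2.1, 0.5, 2.4]
gripper_width: 59.2
gripper_force: 1.3
```

Call:
{"fn": "apply_moves", "kwargs": {
  "increments": [
    [0.3,0.007,0,0,0,0,0],
    [0.3,0.007,0,0,0,0,0],
    [0.3,0.006,0,0,0,0,0],
    [0.3,0.004,0,0,0,0,0],
    [0.3,0.003,0,0,0,0,0]
  ]
}}

```text
time_s: 7.07
ee_pos: [511.7, -137.3, 18.9]
ee_rot: [180.0, -0.0, 178.7]
force: [-3.1, 0.1, 3.1]
gripper_width: 59.1
gripper_force: 1.3
```

Call:
{"fn": "apply_moves", "kwargs": {
  "increments": [
    [0.3,0.002,0,0,0,0,0],
    [0.3,0.002,0,0,0,0,0],
    [0.3,0.001,0,0,0,0,0],
    [0.3,0.001,0,0,0,0,0]
  ]
}}

```text
time_s: 7.4
ee_pos: [517.2, -137.2, 19.0]
ee_rot: [180.0, 0.0, 178.7]
force: [-1.4, 0.6, 1.1]
gripper_width: 59.2
gripper_force: 1.0
```

Call:
{"fn": "apply_moves", "kwargs": {
  "increments": [
    [0.3,0.0015,0,0,0,0,0],
    [0.3,0.0015,0,0,0,0,0],
    [0.3,0.001,0,0,0,0,0]
  ]
}}

```text
time_s: 7.65
ee_pos: [521.5, -137.3, 19.0]
ee_rot: [180.0, 0.0, 178.7]
force: [-1.0, -0.2, 1.5]
gripper_width: 59.6
gripper_force: 0.7
```

Call:
{"fn": "apply_moves", "kwargs": {
  "increments": [
    [0.3,0.001,0,0,0,0,0],
    [0.3,0.001,0,0,0,0,0]
  ]
}}

```text
time_s: 7.82
ee_pos: [523.3, -137.2, 19.0]
ee_rot: [180.0, -0.0, 178.7]
force: [-1.9, 0.6, 1.6]
gripper_width: 59.5
gripper_force: 1.5
```

Call:
{"fn": "apply_moves", "kwargs": {
  "increments": [
    [0.3,0.001,0,0,0,0,0]
  ]
}}

```text
time_s: 7.9
ee_pos: [523.5, -137.2, 18.9]
ee_rot: [180.0, -0.1, 178.7]
force: [-4.5, -0.8, 3.7]
gripper_width: 59.6
gripper_force: 2.7
```

Call:
{"fn": "apply_moves", "kwargs": {
  "increments": [
    [0.3,-0.015,0,0,0,0,0],
    [-1,-0.01,-0.01,0.03,0,0,0],
    [-1,0,-0.025,0.03,0,0,0],
    [-1,0.015,-0.035,0.008,0,0,0],
    [-1,0.03,-0.015,0,0,0,0]
  ]
}}

```text
time_s: 8.32
ee_pos: [544.7, -225.8, 90.6]
ee_rot: [-179.8, 0.3, 178.6]
force: [0.8, -0.8, -1.1]
gripper_width: 35.5
gripper_force: 0.0
```

Call:
{"fn": "apply_moves", "kwargs": {
  "increments": [
    [-1,0.025,-0.005,0,0,0,0],
    [-1,0.015,0,-0.02,0,0,0],
    [-1,0,0,-0.03,0,0,0],
    [-1,0,0,-0.018,0,0,0],
    [-1,0,0.002,0,0,0,0]
  ]
}}

```text
time_s: 8.73
ee_pos: [584.3, -225.3, 16.1]
ee_rot: [180.0, -0.1, 178.7]
force: [-0.2, 0.0, 0.9]
gripper_width: 2.6
gripper_force: 0.0
```

```bash
python3 - <<'E'
from h import *
fs=tins({"left_half":[587,90,-.02],"right_half":[580,-136,-.02]})
save(fs["scene"],"s1.png",(180,150,240,180),3.3)
s=status.state();print(s["ee_pos"],s["gripper_width"],s["time_s"])
E
```

```text
left_half [('top', 0.56, 1486), ('scene', 0.88, 1046)]
  xy 585.7 91.5 yaw -1.44 cost 553
  xy 586.5 91.3 yaw 0.58 cost 124
  xy 574.4 92.2 yaw 2.54 cost 403
right_half [('top', 0.55, 874), ('scene', 0.89, 915)]
  xy 579.9 -143.9 yaw -4.83 cost 1410
  xy 581.9 -119.6 yaw -10.72 cost 730
  xy 579.0 -145.3 yaw -3.74 cost 643
[ 584.74218909 -225.41542203   19.94285086] 0.626373832873001 9.0333
```

View pics/s1.png

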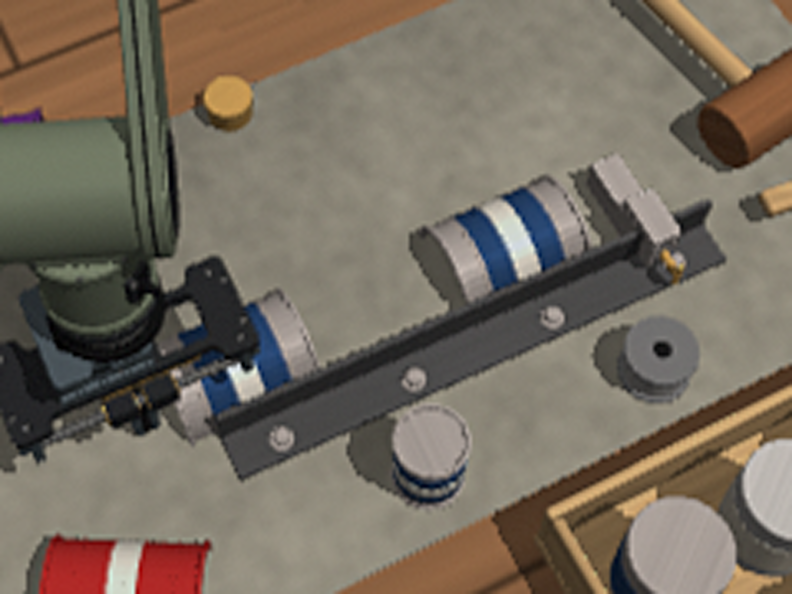

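Picture: both halves lie along the fence, left at crop (510,240), right at (240,360), with the gripper beyond the right one's closed end. Pushing along the fence now.

Call:
{"fn": "apply_moves", "kwargs": {
  "increments": [
    [-1,0,0.006,-0.0005,0,0,0],
    [-1,0,0.007,0,0,0,0],
    [-1,0,0.008,0,0,0,0],
    [-1,0.0005,0.008,0,0,0,0],
    [-1,0,0.008,0,0,0,0]
  ]
}}

```text
time_s: 9.45
ee_pos: [584.8, -187.7, 18.9]
ee_rot: [-180.0, 0.0, 178.7]
force: [0.2, -2.1, 1.3]
gripper_width: 0.1
gripper_force: 1.3
```

Call:
{"fn": "apply_moves", "kwargs": {
  "increments": [
    [-1,0,0.008,0,0,0,0],
    [-1,0.0005,0.008,0,0,0,0],
    [-1,0,0.008,0,0,0,0],
    [-1,0.0005,0.008,0,0,0,0],
    [-1,0,0.008,0,0,0,0]
  ]
}}

```text
time_s: 9.87
ee_pos: [585.8, -147.6, 18.6]
ee_rot: [-180.0, 0.0, 178.7]
force: [-0.4, -2.9, 3.2]
gripper_width: 0.6
gripper_force: 1.6
```

Call:
{"fn": "apply_moves", "kwargs": {
  "increments": [
    [-1,0.0005,0.008,0,0,0,0],
    [-1,0,0.007,0,0,0,0],
    [-1,0.0005,0.007,0,0,0,0],
    [-1,0,0.006,0,0,0,0],
    [-1,0,0.005,0,0,0,0]
  ]
}}

```text
time_s: 10.28
ee_pos: [586.6, -114.7, 18.5]
ee_rot: [-180.0, -0.0, 178.7]
force: [-1.2, -4.1, 3.2]
gripper_width: 0.5
gripper_force: 2.3
```

Call:
{"fn": "apply_moves", "kwargs": {
  "increments": [
    [-1,0,0.005,0,0,0,0],
    [-1,0.0005,0.005,0,0,0,0],
    [-1,0,0.004,0,0,0,0],
    [-1,0,0.002,0,0,0,0]
  ]
}}

```text
time_s: 10.62
ee_pos: [587.1, -98.6, 18.4]
ee_rot: [180.0, -0.0, 178.7]
force: [-0.9, -3.1, 2.1]
gripper_width: 0.6
gripper_force: 1.6
```

```bash
python3 - <<'E'
from h import *
f=grab("scene");save(f,"s2.png",(200,160,200,150),4)
E
```

```text
(no output)
```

View pics/s2.png

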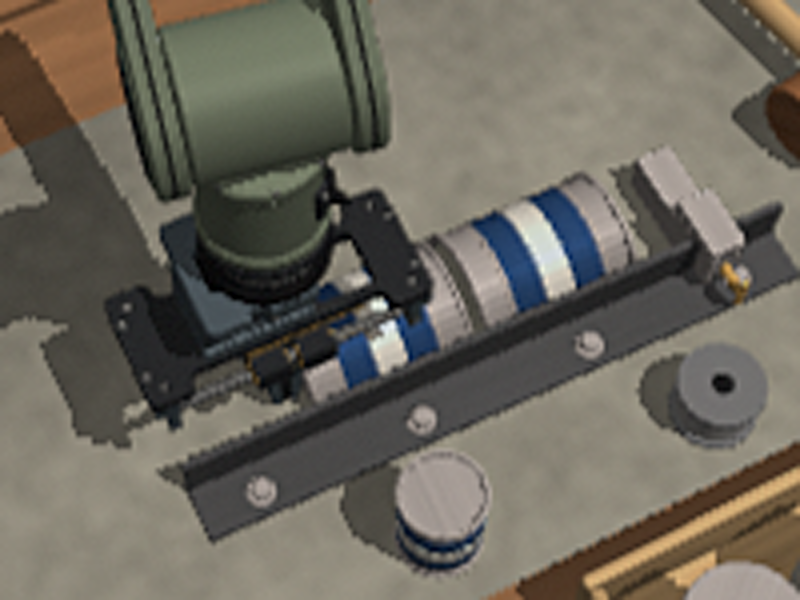

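Picture: the tins are in line along the fence, with a narrow gap at about (462,280); the stop gap remains at (640,230). Continue to the stop.

Call:
{"fn": "apply_moves", "kwargs": {
  "increments": [
    [-1,0,0.003,0,0,0,0],
    [-1,0,0.003,0,0,0,0],
    [-1,0,0.003,0,0,0,0],
    [-1,0,0.005,0,0,0,0],
    [-1,0.0005,0.006,0,0,0,0]
  ]
}}

```text
time_s: 11.08
ee_pos: [587.6, -78.8, 18.3]
ee_rot: [180.0, -0.0, 178.7]
force: [-1.1, -2.4, 0.5]
gripper_width: 0.5
gripper_force: 1.4
```

Call:
{"fn": "apply_moves", "kwargs": {
  "increments": [
    [-1,0,0.005,0,0,0,0],
    [-1,0,0.004,0,0,0,0],
    [-1,0,0.003,0,0,0,0],
    [-1,0,0.002,0,0,0,0],
    [-1,0,0.001,0,0,0,0]
  ]
}}

```text
time_s: 11.5
ee_pos: [587.7, -63.7, 18.4]
ee_rot: [180.0, -0.0, 178.7]
force: [0.3, -0.7, -0.3]
gripper_width: 0.5
gripper_force: 0.5
```

Call:
{"fn": "apply_moves", "kwargs": {
  "increments": [
    [-1,0,0.001,0,0,0,0],
    [-1,0,0.001,0,0,0,0]
  ]
}}

```text
time_s: 11.67
ee_pos: [587.7, -62.1, 18.4]
ee_rot: [180.0, 0.0, 178.7]
force: [-0.3, -0.7, -0.9]
gripper_width: 0.3
gripper_force: 0.4
```

Call:
{"fn": "apply_moves", "kwargs": {
  "increments": [
    [-1,0,0.0015,0,0,0,0],
    [-1,0,0.001,0,0,0,0],
    [-1,0,0.001,0,0,0,0]
  ]
}}

```text
time_s: 11.92
ee_pos: [587.7, -58.7, 18.4]
ee_rot: [180.0, -0.0, 178.7]
force: [-0.5, -0.7, -0.3]
gripper_width: 0.4
gripper_force: 0.4
```

Call:
{"fn": "apply_moves", "kwargs": {
  "increments": [
    [-1,0,0.001,0,0,0,0],
    [-1,0,0.001,0,0,0,0]
  ]
}}

```text
time_s: 12.08
ee_pos: [587.7, -56.7, 18.5]
ee_rot: [180.0, -0.0, 178.7]
force: [-0.3, -1.0, -0.3]
gripper_width: 0.2
gripper_force: 0.4
```

Call:
{"fn": "apply_moves", "kwargs": {
  "increments": [
    [-1,0,0.001,0,0,0,0],
    [-1,0,0.001,0,0,0,0]
  ]
}}

```text
time_s: 12.25
ee_pos: [587.7, -54.9, 18.5]
ee_rot: [-180.0, 0.0, 178.7]
force: [-0.4, -5.4, -0.5]
gripper_width: 0.7
gripper_force: 2.7
```

Contact with the stop, exactly where predicted. One more gentle press, then look from both cameras after clearing the gripper.

Call:
{"fn": "apply_moves", "kwargs": {
  "increments": [
    [-1,0,0.001,0,0,0,0],
    [-1,0,0.001,0,0,0,0]
  ]
}}

```text
time_s: 12.42
ee_pos: [587.7, -54.8, 18.6]
ee_rot: [-179.8, 0.0, 178.8]
force: [-0.8, -12.2, 0.9]
gripper_width: 0.4
gripper_force: 6.1
```

Call:
{"fn": "apply_moves", "kwargs": {
  "increments": [
    [-1,0,-0.008,0,0,0,0],
    [-1,0,-0.015,0.02,0,0,0],
    [0.3,-0.03,-0.015,0.04,0,0,0],
    [0.3,-0.041,0,0.005,0,0,0],
    [0.3,-0.041,0,0,0,0,0]
  ]
}}

```text
time_s: 12.83
ee_pos: [483.2, -88.5, 77.5]
ee_rot: [-180.0, 0.4, 178.6]
force: [-0.1, 0.0, -0.3]
gripper_width: 17.4
gripper_force: 0.0
```

Call:
{"fn": "apply_moves", "kwargs": {
  "increments": [
    [0.3,-0.041,0,0,0,0,0],
    [0.3,-0.041,0,0,0,0,0],
    [0.3,-0.03,0,0,0,0,0],
    [0.3,0,0,0,0,0,0]
  ]
}}

```text
time_s: 13.17
ee_pos: [362.0, -86.2, 74.7]
ee_rot: [179.9, -0.5, 178.6]
force: [-0.4, 0.8, 0.1]
gripper_width: 44.6
gripper_force: 0.0
```

```bash
python3 - <<'E'
from h import *
fs=tins({"left_half":[588,124,-.02],"right_half":[585,14,-.02]})
save(fs["top"],"t3.png",(170,120,200,110),4);save(fs["scene"],"s3.png",(200,160,200,150),4)
E
```

```text
left_half [('scene', 0.69, 1057)]
  xy 575.9 126.4 yaw -10.24 cost 368
right_half [('top', 0.91, 1524), ('scene', 0.91, 1160)]
  xy 584.5 14.8 yaw -0.92 cost 448
  xy 585.1 15.0 yaw -0.99 cost 95
  xy 570.4 14.2 yaw -3.13 cost 320
```

View pics/t3.png

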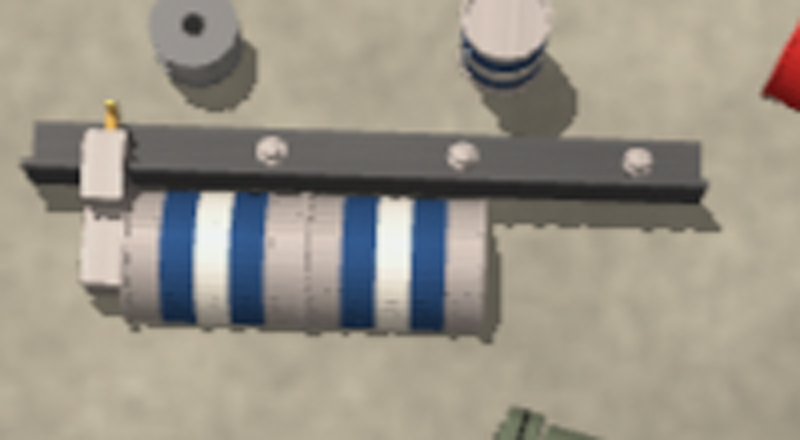

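View pics/s3.png

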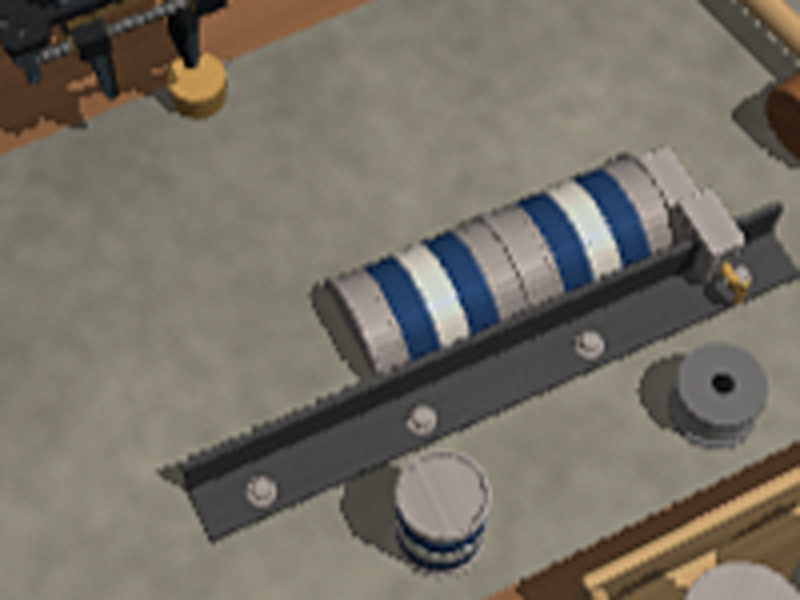

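Top: the joint is closed at (308,265), the left end is against the stop at (125,260), and both lie parallel to the fence. Scene agrees. A final light press on each tin toward the fence will make sure they are flush.

Call:
{"fn": "apply_moves", "kwargs": {
  "increments": [
    [0.3,0.03,0.02,0,0,0,0],
    [0.3,0.03,0.02,0,0,0,0.1],
    [0.3,0.03,0.02,0,0,0,0],
    [0.3,0.03,0.02,0,0,0,0],
    [0.3,0.02,0.02,0,0,0,0]
  ]
}}

```text
time_s: 13.88
ee_pos: [514.0, 13.9, 75.2]
ee_rot: [180.0, 0.2, 178.8]
force: [0.7, -0.1, 0.1]
gripper_width: 59.2
gripper_force: 0.0
```

Call:
{"fn": "apply_moves", "kwargs": {
  "increments": [
    [0.3,0,0,-0.03,0,0,0],
    [0.3,0,0,-0.026,0,0,0],
    [0.3,0.01,0,0,0,0,0],
    [0.3,0.007,0,0,0,0,0],
    [0.3,0.003,0,0,0,0,0]
  ]
}}

```text
time_s: 14.3
ee_pos: [527.2, 12.6, 18.2]
ee_rot: [180.0, -0.6, 178.8]
force: [-9.8, 1.5, 0.4]
gripper_width: 59.3
gripper_force: 4.8
```

Call:
{"fn": "apply_moves", "kwargs": {
  "increments": [
    [0.3,0.001,0,0,0,0,0],
    [0.3,0.001,0,0,0,0,0]
  ]
}}

```text
time_s: 14.47
ee_pos: [527.2, 12.6, 18.3]
ee_rot: [180.0, -0.7, 178.8]
force: [-9.2, 1.9, -0.4]
gripper_width: 59.2
gripper_force: 4.9
```

Call:
{"fn": "apply_moves", "kwargs": {
  "increments": [
    [0.3,-0.025,0,0,0,0,0],
    [0.3,0,0.037,0,0,0,0],
    [0.3,0,0.037,0,0,0,0],
    [0.3,0,0.036,0,0,0,0],
    [0.3,0.012,0,0,0,0,0]
  ]
}}

```text
time_s: 14.88
ee_pos: [518.8, 127.4, 20.4]
ee_rot: [179.9, 0.1, 179.0]
force: [0.0, -0.3, -0.7]
gripper_width: 59.4
gripper_force: 0.0
```

Call:
{"fn": "apply_moves", "kwargs": {
  "increments": [
    [0.3,0.008,0,0,0,0,0],
    [0.3,0.004,0,0,0,0,0],
    [0.3,0.001,0,0,0,0,0]
  ]
}}

```text
time_s: 15.13
ee_pos: [529.7, 122.7, 19.5]
ee_rot: [179.9, -0.4, 178.7]
force: [-8.1, 5.8, 5.6]
gripper_width: 59.3
gripper_force: 4.5
```

Call:
{"fn": "apply_moves", "kwargs": {
  "increments": [
    [0.3,0.001,0,0,0,0,0],
    [0.3,0.001,0,0,0,0,0]
  ]
}}

```text
time_s: 15.3
ee_pos: [529.9, 122.4, 19.3]
ee_rot: [179.9, -0.6, 178.6]
force: [-12.1, 7.0, 7.8]
gripper_width: 58.9
gripper_force: 6.5
```

A lateral force appeared (y settling while in contact), so I'll redo the gentle end push.

Call:
{"fn": "apply_moves", "kwargs": {
  "increments": [
    [0.3,-0.025,0,0,0,0,0],
    [-1,-0.01,-0.03,0.03,0,0,0],
    [-1,0,-0.038,0.025,0,0,0],
    [-1,0,-0.04,0,0,0,0],
    [-1,0,-0.04,0,0,0,0]
  ]
}}

```text
time_s: 15.72
ee_pos: [501.0, -23.7, 73.3]
ee_rot: [-180.0, 0.3, 178.8]
force: [0.2, -1.0, -0.4]
gripper_width: 35.6
gripper_force: 0.0
```

Call:
{"fn": "apply_moves", "kwargs": {
  "increments": [
    [-1,0.03,-0.035,0,0,0,0],
    [-1,0.035,-0.012,0,0,0,0],
    [-1,0.027,0,-0.02,0,0,0],
    [-1,0,0,-0.035,0,0,0],
    [-1,0,0,0,0,0,0]
  ]
}}

```text
time_s: 16.13
ee_pos: [592.5, -67.5, 15.0]
ee_rot: [-180.0, 0.3, 178.6]
force: [-1.1, 0.3, 0.3]
gripper_width: 2.4
gripper_force: 0.0
```

Call:
{"fn": "apply_moves", "kwargs": {
  "increments": [
    [-1,0,0.005,0,0,0,0],
    [-1,0,0.004,0,0,0,0],
    [-1,0,0.002,0,0,0,0]
  ]
}}

```text
time_s: 16.38
ee_pos: [588.0, -55.0, 16.2]
ee_rot: [-179.9, -0.0, 178.8]
force: [-0.3, -10.5, 0.4]
gripper_width: 0.2
gripper_force: 5.4
```

Call:
{"fn": "apply_moves", "kwargs": {
  "increments": [
    [-1,0,-0.008,0,0,0,0],
    [-1,0,-0.015,0.02,0,0,0],
    [-1,-0.03,-0.015,0.04,0,0,0],
    [-1,-0.04,0,0.01,0,0,0],
    [-1,-0.04,0,0,0,0,0]
  ]
}}

```text
time_s: 16.8
ee_pos: [486.0, -90.0, 80.9]
ee_rot: [-179.9, 0.4, 178.7]
force: [0.1, -0.4, -0.4]
gripper_width: 1.0
gripper_force: 0.0
```

Call:
{"fn": "apply_moves", "kwargs": {
  "increments": [
    [-1,-0.04,0,0,0,0,0],
    [-1,-0.04,0,0,0,0,0],
    [-1,0,0,0,0,0,0],
    [-1,0,0,0,0,0,0]
  ]
}}

```text
time_s: 17.13
ee_pos: [401.9, -88.7, 78.3]
ee_rot: [180.0, -0.0, 178.7]
force: [1.1, 0.2, 0.7]
gripper_width: 0.4
gripper_force: 0.0
```

```bash
python3 - <<'E'
from h import *
fs=tins({"left_half":[588,124,-.02],"right_half":[585,14,-.02]})
save(fs["top"],"t4.png",(170,120,200,110),4)
E
```

```text
left_half [('top', 0.57, 1504), ('scene', 0.88, 1060)]
  xy 587.1 126.3 yaw -1.45 cost 527
  xy 587.8 126.7 yaw -0.82 cost 129
  xy 578.5 128.9 yaw -9.67 cost 368
right_half [('top', 0.74, 1505), ('scene', 0.56, 1196)]
  xy 583.7 14.3 yaw -1.26 cost 424
  xy 585.2 14.9 yaw -1.06 cost 102
  xy 573.5 13.1 yaw -2.36 cost 289
```

View pics/t4.png

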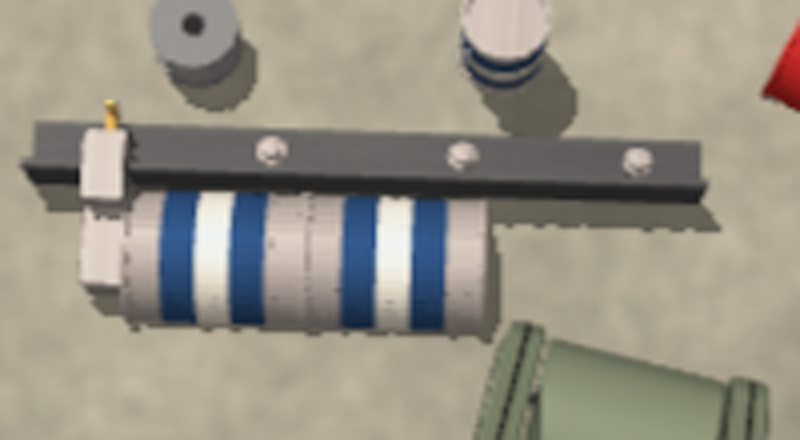

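The picture shows both halves flush along the fence, the joint closed at (308,265) and the left end against the stop at (125,260). Handing in.

```bash
python3 -c "
from workcell import env
print(env.job_done())"
```

```text
the job is handed in; nothing more can be done
None
```

I handed the job in at about 17 s: the final top picture shows both half-tins along the fence, the left one's closed end against the stop block, and the open ends meeting with no visible gap; no verdict was returned.

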